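Dispense grinding balls through the turning cap

TASK

The clear jar on the tipping stand holds three steel grinding balls. While the jar still stands upright, turn its cap by the orange bar until the large hole lies at the pour side (over the orange mark on the jar, toward the white bowl); then push the red handle over so that the jar tips until it stops and all three balls drop into the bowl. Leave the jar tipped, the cap as set and the bowl where it stands.

Things in the scene. Friction and masses are not known exactly. Their poses are not given: they have to be found in the camera images.
- stand: Fixed stand: grey base 150 x 230 x 8 mm, two aluminium cheeks carrying a clear jar (78 mm across, 84 tall) on a pivot parallel to the stand's x axis, 128 mm above the worktop through the jar's centre. Origin on the worktop under the jar's axis, z up. Jar pours to the stand's -y (orange mark on its rim, bowl on the base there); red handle on the -x side. Top of cap bar 204 mm up.
- cap (a joint): Turn of the blue cap (84 mm across, top face 174 mm above worktop) about the jar's axis, rad, counter-clockwise from above. 0: the large hole (28 mm, centre 23 mm off axis, the only one passing the balls) is at the pour side (stand's -y). Starts at 0.7 to 1.35; range -1.7 to 1.7, no click at 0, friction 0.03 N m, stays where left. Other holes: three 8 mm, seven 3.6 mm.
- cap_grip (a point): Point on the cap's axis in its orange grip bar, 23 mm above the cap's top face, 7 mm below the bar's top. The bar is 34 mm long along this frame's x, 10 mm thick along its y, 30 mm high; the large hole lies toward this frame's -y. Turns with the cap.
- jar (a joint): Tipping angle of the jar about the pivot, rad: 0 upright (start, at its stop), growing as it tips toward the stand's -y, 1.92 (110 degrees) at the other stop. Stays where it is left (friction 0.12 N m).
- handle (a point): Middle of the red handle: free-spinning level sleeve, 14 mm thick, 50 long, along the stand's x, 97 mm from the jar's axis to -x, on a 66 mm crank (29 mm nearer the jar). Jar upright: 54 mm to the stand's +y of the pivot, 38 above it; tipping swings it over the top (66 above) to 54 on the -y side, 38 above. A level push to -y, fingertips 30 mm above the pivot, takes it all the way.
- bowl: Loose white ceramic bowl, 110 mm across the rim, 45 mm high, wall 4 mm, 0.25 kg, standing on the stand's base plate under the pour side. Origin at the centre of its underside, z up.
- ball_1_center (a point): Centre of a steel grinding ball, 12 mm diameter, 12 g, loose inside the jar at the start.
- ball_2_center (a point): A second such ball.
- ball_3_center (a point): A third such ball.

How it is judged:
By the outcome, as a careful person would: the job done as asked, in the order asked, and still so for the second after the job is handed in, with the robot touching nothing.
It also fails if it takes over 45 s, if anything falls off the work surface, if the arm or the gripper's body presses on something with over 40 N, if the wrist force passes 120 N, or if a joint passes its speed limit or range.

ROBOT

A 6-joint arm with a two-finger parallel gripper is mounted at the origin on a cart in front of the work surface, level with it; the furniture and walls round the work are solid. World frame = base frame: x ahead of the robot, y to its left, z up, the work surface at z = 0. Lengths are in mm, angles in rad, forces in N, time in s.
With the tool pointing down it reaches from about 375 to 975 mm from the base axis. Payload 3.8 kg.
Tool frame: the origin (TCP) lies where the fingers leave the gripper's body, on its centre line; the fingertips stand ctrl.nose_length ahead of it and the grasp point (between the pads) lies 54 mm ahead of it (ctrl.nose_length is the distance from the TCP to the fingertips, in mm); z points along the fingers, y is the direction in which the jaws open and shut (so a half turn about z gives the same grasp; the last joint's range is limited). The gripper opens to 85 mm and grips with 20 to 120 N. Pads are 22 mm wide; open, the fingers measure 114 mm over their backs; the gripper's body (76 mm by 85 mm) begins 54 mm behind the grasp point. The pads swing forward as they close: fully open they stand 13 mm farther back than shut.
Start: joints at [-1.147, 0.264, 1.604, -0, 1.274, -0.037], TCP at [300.143, -604.593, 303.88] pointing down, gripper open.
Joint ranges: [-2.63, 2.63], [-0.94, 2.18], [0.31, 2.57], [-1.31, 4.45], [0, 2.66], [-2.55, 2.55]. Speed limits (rad/s): [2.57, 2.57, 3.14, 3.14, 3.14, 3.14].

INTERFACE

Orientations are given as a unit quaternion [x, y, z, w].
In Python, from bench import ctrl, snapshot gives the robot as it stands. The module is installed in compiled form; this text tells all that it offers.
- The arm moves only by the tool carry_out, never from a script. Its argument "targets" is a list of rows, each a list of 3 entries, a list of its own where there are three numbers: the turn, a rotation vector about the tool's x, y, z as a fraction of full scale, then the shift along the tool's x, y, z as a fraction of full scale, then the opening, from 0 (shut) to 1 (fully open). A call has 1 to 12 rows; each row shifts and turns the pose as measured when the row begins, along the tool's axes as they then stand; what a row does not reach is not made up. Full scale, the value 1, is 75 cm for a shift and pi rad for a turn. A row lasts 1/8 s, in which the tool goes at most 62.5 mm and 10.7 degrees, less where a joint would pass 70% of its speed; a pose out of reach is approached as far as the arm can. A call with a number of a shift or a turn outside -1 to 1 is refused whole. A call with a gripper value outside its range is refused whole. The fingers move at their own pace and stop on an object; "squeeze" is the grip in N (left out, the last holds). Time passes only in rows, so rows that do not move let the fingers close. It gives the time, the measured TCP pose, the force and the opening at its end, in the units of the state.
- ctrl.sense(): the state, without advancing time (a new reading comes with each control period).
- snapshot(name): name is "scene" or "top" or "wrist"; returns a dict with "pixels" (400x640x3 uint8, red, green, blue), "depth" (400x640 float32, mm along the optical axis (not along the pixel's ray), 0 where there is no reading), "fovy" (degrees; the focal length in pixels is half the picture's height over the tangent of half this angle, whatever the lens; pixels are square), "cx", "cy" (the principal point, pixels), "T" (4x4, takes a point from camera to world coordinates). Camera axes: x right, y down, z forward; pixel columns grow to the right and rows downward; lengths in mm; the calibration is good to about 2 mm. The wrist camera is an equidistant fisheye: a pixel r from the principal point sees the ray r / f radians off the axis. A picture is of the moment at which its call begins.
- ctrl.hand_in(): hands the job in, once; it reports no verdict.
The state is a dict: "clock": time; "joint_pos": joint angles; "qvel": joint speeds; "joint_torque": joint torques, N m; "tool_pos": TCP position; "tcp_rot": TCP orientation; "force": force on the tool from outside, world axes, zero at the start; "moment": the same for the moment, N m; "grip_width": finger opening in mm.
Only numpy, scipy, OpenCV 4.12 (cv2) and the standard library are available. Lean on these libraries where they do the work, as an engineer would, in place of code of your own. Each camera call takes 0.05 s, during which the arm holds its last target.

## Working session

There is one attempt and no reset: what is moved stays moved. The work goes in short steps, Python scripts to look and compute and a tool call to move; the robot and the scene stay as the last step left them, time stands still between calls to the robot, and variables do not carry over. Pictures are saved under pics/ and viewed, and the job is handed in when it is done.

Besides the shell and the picture viewer there is one more tool, called after ">>>" by a JSON object that holds its "name" and its "arguments". carry_out: Moves the arm, as the interface text tells. Shift numbers are shares of 75 cm and turn numbers shares of pi rad, none past 1 either way. Its arguments: {"type":"object","properties":{"targets":{"type":"array"},"squeeze":{"type":"number"}},"required":["targets"]}

```bash
mkdir -p pics; python3 - <<'E'
from bench import ctrl, snapshot
import cv2, numpy as np
print(ctrl.sense(), ctrl.nose_length)
for n in ("scene","top"):
    s=snapshot(n); cv2.imwrite(f"pics/{n}0.png",s["pixels"][:,:,::-1]); print(n,s["fovy"],s["cx"],s["cy"],np.round(s["T"],3).tolist())
    np.savez(f"{n}0.npz",**s)
E
```

```text
{'clock': 0.0, 'joint_pos': array([-1.14690940e+00,  2.64775238e-01,  1.60537271e+00,  1.21971949e-05,
        1.27367426e+00, -3.68984733e-02]), 'qvel': array([-0.0002476 , -0.00149206, -0.00066193, -0.00064326, -0.00062224,
        0.00086363]), 'joint_torque': array([ 3.13389166e-03, -5.15110123e+01, -3.67307997e+01,  5.01165607e-05,
        1.28506144e-02,  4.94516871e-05]), 'tool_pos': array([ 299.91160802, -604.08812348,  302.5476426 ]), 'tcp_rot': array([ 9.73576597e-01,  2.28357978e-01, -2.08638691e-04, -1.09509351e-03]), 'force': array([-0.3648385 ,  0.67160481,  0.19760196]), 'moment': array([ 0.02111815, -0.03709757, -0.00249808]), 'grip_width': 85.62317676984887} 72.6
scene 48.10206013888671 314.85055986385777 202.97883014263473 [[0.633, -0.465, 0.619, 54.828], [-0.774, -0.359, 0.522, -418.218], [-0.021, -0.809, -0.587, 634.399], [0.0, 0.0, 0.0, 1.0]]
top 51.76138353677938 323.45603288595225 192.76738937939928 [[0.009, -0.984, 0.175, 415.957], [-1.0, -0.011, -0.009, 55.276], [0.01, -0.175, -0.984, 991.318], [0.0, 0.0, 0.0, 1.0]]
```

View pics/scene0.png

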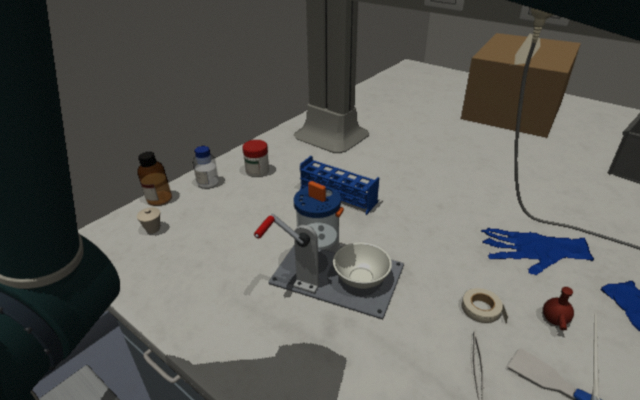

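View pics/top0.png

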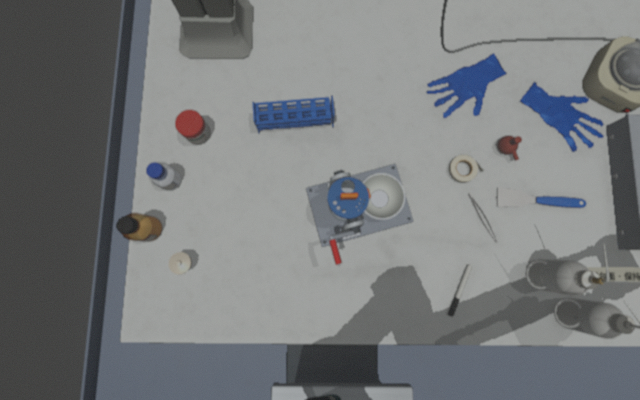

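```bash
cat > h.py <<'E'
import numpy as np, cv2
def load(n): return dict(np.load(n,allow_pickle=True))
def f(s): return 200/np.tan(np.radians(float(s["fovy"]))/2)
def ray(s,u,v):
    d=np.array([(u-float(s["cx"]))/f(s),(v-float(s["cy"]))/f(s),1.]); return s["T"][:3,3],s["T"][:3,:3]@d
def onz(s,u,v,z):
    o,d=ray(s,u,v); return o+d*(z-o[2])/d[2]
def two(s1,p1,s2,p2):
    o1,d1=ray(s1,*p1);o2,d2=ray(s2,*p2)
    k=np.linalg.lstsq(np.c_[d1,-d2],o2-o1,rcond=None)[0]
    a=o1+k[0]*d1;b=o2+k[1]*d2; return (a+b)/2,np.linalg.norm(a-b)
def proj(s,P):
    q=np.linalg.inv(s["T"])@np.r_[P,1]; return q[0]/q[2]*f(s)+float(s["cx"]),q[1]/q[2]*f(s)+float(s["cy"])
def mask(s,lo,hi):
    return cv2.inRange(cv2.cvtColor(s["pixels"],cv2.COLOR_RGB2HSV),lo,hi)
def comps(m,amin=15):
    n,l,st,c=cv2.connectedComponentsWithStats(m); return [(i,st[i].tolist(),c[i].round(2).tolist()) for i in range(1,n) if st[i][4]>=amin],l
E
python3 - <<'E'
from h import *
for n,(x,y,w,h) in (("top",(295,155,130,125)),("scene",(240,170,180,150))):
    s=load(n+"0.npz"); c=s["pixels"][y:y+h,x:x+w,::-1]
    cv2.imwrite(f"pics/{n}z.png",cv2.resize(c,None,fx=4.4,fy=4.4,interpolation=cv2.INTER_CUBIC)[:600,:800])
    for nm,lo,hi in (("orange",(8,170,120),(18,255,255)),("red",(0,170,90),(6,255,255)),("blue",(100,120,40),(120,255,255))):
        print(n,nm,[k[1:] for k in comps(mask(s,lo,hi))[0]])
E
```

```text
top orange [([342, 194, 15, 3, 37], [349.35, 194.97])]
top red []
top blue [([428, 55, 77, 62, 1803], [470.11, 82.62]), ([521, 83, 81, 68, 1897], [559.3, 112.9]), ([254, 98, 80, 31, 1454], [293.12, 114.94]), ([147, 164, 16, 14, 171], [154.43, 170.11]), ([328, 178, 40, 40, 722], [347.71, 198.98]), ([537, 197, 48, 10, 319], [559.83, 201.45])]
scene orange [([309, 182, 16, 7, 50], [316.36, 184.98]), ([337, 208, 6, 6, 15], [339.8, 210.67])]
scene red [([243, 141, 24, 11, 209], [254.3, 145.89]), ([255, 216, 19, 19, 128], [264.24, 225.02]), ([564, 289, 7, 5, 23], [567.52, 291.17]), ([556, 306, 11, 5, 38], [560.92, 307.82])]
scene blue [([195, 146, 15, 12, 138], [201.64, 151.54]), ([294, 157, 85, 61, 2613], [333.87, 189.66]), ([482, 228, 111, 47, 2409], [538.13, 247.85]), ([602, 281, 38, 50, 941], [625.99, 299.22]), ([574, 389, 17, 11, 138], [581.49, 395.04])]
```

```bash
ls pics
```

```text
scene0.png
scenez.png
top0.png
topz.png
```

View pics/topz.png

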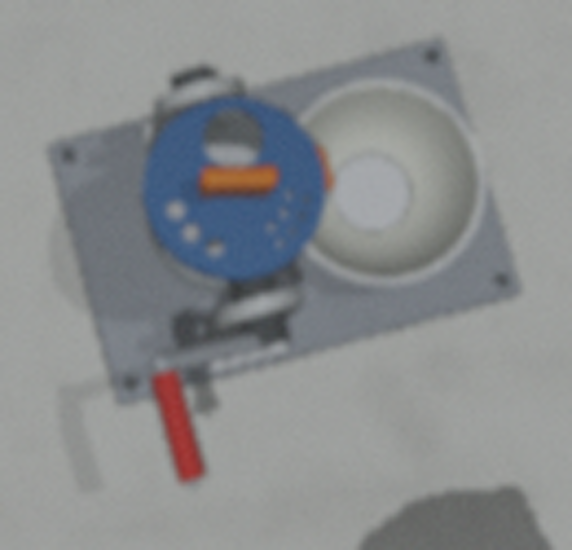

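View pics/scenez.png

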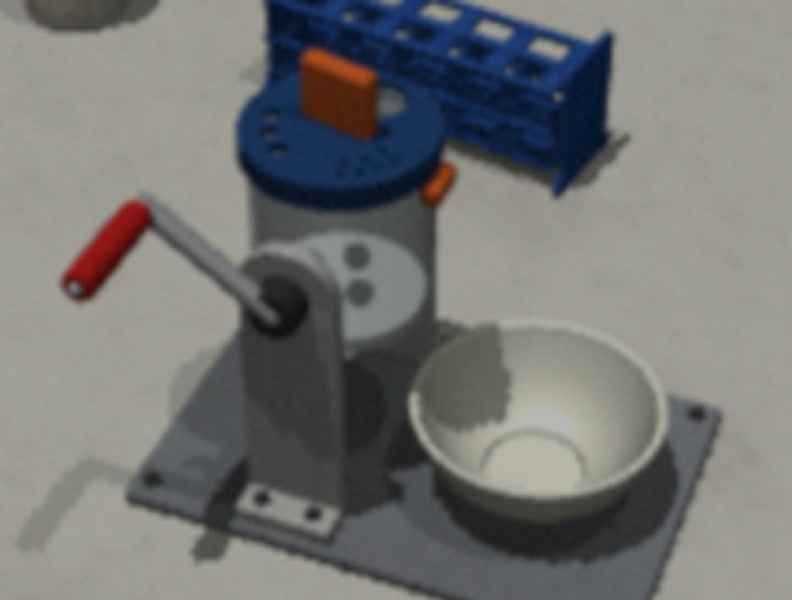

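```bash
python3 - <<'E'
from h import *
s=load("top0.npz"); t=load("scene0.npz")
Z=lambda u,v:(u/4.4+295,v/4.4+155)
Y=lambda u,v:(u/4.4+240,v/4.4+170)
c=[onz(s,*Z(*p),8) for p in ((50,145),(440,40),(520,290),(118,402))]
for p in c: print("corner",p.round(1))
L=[np.linalg.norm(c[i]-c[(i+1)%4]) for i in range(4)]; print("sides",np.round(L,1))
d=(c[0]-c[1])+(c[3]-c[2]); print("yaw of +y", np.degrees(np.arctan2(d[1],d[0]))-90)
d=(c[0]-c[3])+(c[1]-c[2]); print("yaw of x", np.degrees(np.arctan2(d[1],d[0])))
m=mask(s,(98,110,40),(122,255,255)); l=comps(m)[1]; ll=l==l[205,350]
print(l[205,350],ll.sum())
p=cv2.convexHull(np.argwhere(ll)[:,::-1].astype(np.float32)); W=np.array([onz(s,*q[0],174)[:2] for q in p],np.float32)
print("cap circle",cv2.minEnclosingCircle(W),cv2.fitEllipse(W))
print("hole",onz(s,*Z(233,138),174), "depth-based later")
m=mask(s,(5,140,90),(20,255,255)); C,l=comps(m,10); print([k[1:] for k in C])
for i,st,ce in C:
  r=cv2.minAreaRect(np.argwhere(l==i)[:,::-1].astype(np.float32)); print(r)
print("bar ends z204",onz(s,*Z(200,174),204),onz(s,*Z(277,174),204))
# 2-view handle ends: top zoom, scene zoom
for a,b in (((165,376),(140,208)),((191,474),(78,285))): print("handle",two(s,Z(*a),t,Y(*b)))
# bowl rim
print("bowl rim",[onz(s,*Z(*q),53).round(1) for q in ((384,78),(384,285),(488,180))])
print("mark",two(s,Z(326,170),t,Y(440,185)))
E
```

```text
corner [602.4  88.2   8. ]
corner [ 664.6 -128.6    8. ]
corner [ 524.8 -169.3    8. ]
corner [462.1  49.3   8. ]
sides [225.5 145.5 227.4 145.6]
yaw of +y 16.002549497974158
yaw of x 15.867549689413485
8 821
cap circle ((552.192626953125, -0.7756694555282593), 41.25798034667969) ((552.6973266601562, -0.6531373262405396), (79.42292022705078, 82.05694580078125), 92.32588195800781)
hole [575.17552402  -1.29394321 174.        ] depth-based later
[([341, 193, 17, 5, 67], [348.99, 195.33])]
((349.0, 195.0), (16.0, 4.0), 0.0)
bar ends z204 [553.00594635  15.3567727  204.        ] [553.37891579 -18.61155413 204.        ]
handle (array([467.43290498,  28.34275157, 168.76450727]), np.float64(2.6632124952300265))
handle (array([423.25749538,  16.91214238, 165.41697443]), np.float64(0.8519998737311965))
bowl rim [array([632.1, -89.9,  53. ]), array([521.7, -88.2,  53. ]), array([ 577.8, -143.8,   53. ])]
mark (array([563.75475862, -45.98543149, 156.97701824]), np.float64(0.048701293990697496))
```

```bash
python3 - <<'E'
from h import *
s=load("top0.npz"); D=s["depth"]
v,u=np.mgrid[0:400,0:640]
P=np.stack([(u-float(s["cx"]))/f(s)*D,(v-float(s["cy"]))/f(s)*D,D],-1)@s["T"][:3,:3].T+s["T"][:3,3]
ok=D>0
for y0 in range(-700,200,50):
  r=[]
  for x0 in range(250,700,50):
    k=ok&(P[...,0]>=x0)&(P[...,0]<x0+50)&(P[...,1]>=y0)&(P[...,1]<y0+50)
    r.append(int(P[...,2][k].max()) if k.any() else -1)
  print(y0,r)
# bar and handle by depth
for nm,lo,hi in (("orange",(5,140,90),(20,255,255)),("red",(0,150,60),(5,255,255))):
  m=(mask(s,lo,hi)>0)&ok; m[:150]=0;m[260+20:]=0;m[:,:320]=0;m[:,420:]=0
  print(nm,m.sum(),P[m].mean(0),np.percentile(P[m],[5,50,95],axis=0).round(1).tolist())
E
```

```text
-700 [6, 4, 5, 5, 86, 91, 93, 93, 95]
-650 [5, 4, 4, 4, 71, 87, 24, 6, 4]
-600 [3, 5, 4, 4, 5, 5, 19, 4, 5]
-550 [194, 253, 89, 4, 4, 5, 19, 4, 5]
-500 [153, 268, 277, 261, 6, 4, 18, 4, 5]
-450 [5, 5, 187, 267, 274, 4, 12, 10, 40]
-400 [4, 5, 6, 5, 8, 11, 11, 11, 38]
-350 [6, 6, 5, 11, 7, 11, 16, 23, 22]
-300 [5, 18, 16, 16, 5, 5, 5, 23, 24]
-250 [4, 15, 5, 4, 5, 5, 6, 5, 5]
-200 [5, 5, 4, 5, 5, 12, 11, 5, 7]
-150 [5, 4, 5, 5, 7, 57, 55, 55, 13]
-100 [5, 5, 5, 5, 12, 56, 34, 55, 13]
-50 [5, 4, 4, 5, 151, 203, 206, 142, 5]
0 [5, 4, 6, 175, 175, 206, 206, 154, 6]
50 [5, 6, 5, 5, 10, 13, 12, 12, 6]
100 [5, 5, 4, 6, 5, 5, 6, 5, 5]
150 [5, 4, 6, 5, 5, 5, 5, 6, 6]
orange 67 [551.74040529  -1.23488908 203.44719287] [[548.6, -14.7, 200.2], [552.0, -1.2, 203.6], [555.6, 12.4, 206.3]]
red 92 [444.61039478  24.02508189 172.31886719] [[426.2, 17.4, 170.3], [444.6, 24.2, 172.2], [464.0, 30.4, 174.5]]
```

>>> {"name": "carry_out", "arguments": {"targets": [[[0, 0, 0], [0, 0, -0.08], 1], [[0, 0, 0], [0, 0, -0.08], 1], [[0, 0, 0], [0, 0, -0.08], 1]], "squeeze": 30}}

```text
clock: 0.48
tool_pos: [299.1, -602.4, 474.7]
tcp_rot: [0.974, 0.228, -0.002, -0.012]
force: [0.3, -1.1, -0.5]
grip_width: 85.5
```

```bash
cat > to.py <<'E'
import sys; from bench import ctrl; from scipy.spatial.transform import Rotation as R; import numpy as np
s=ctrl.sense(); r=R.from_quat(s["tcp_rot"]); T=np.array([float(a) for a in sys.argv[1:4]])
psi=np.radians(float(sys.argv[4]))
tgt=R.from_matrix(np.c_[[np.cos(psi),np.sin(psi),0],[np.sin(psi),-np.cos(psi),0],[0,0,-1]])
M=r.as_matrix()
print("clk %.2f"%s["clock"],"pos",s["tool_pos"].round(1),"psi %.1f"%np.degrees(np.arctan2(M[1,0],M[0,0])),"F",s["force"].round(1),"w %.1f"%s["grip_width"],"q",s["joint_pos"].round(2))
print("shift",(r.inv().apply(T-s["tool_pos"])/750).round(4),"turn",((r.inv()*tgt).as_rotvec()/np.pi).round(4))
E
python3 to.py 552.2 -1 300 90
```

```text
clk 0.47 pos [ 299.1 -602.4  474.7] psi 26.4 F [ 0.3 -1.1 -0.5] w 85.5 q [-1.15  0.22  1.35  0.    1.59 -0.04]
shift [ 0.6586 -0.5626  0.2469] turn [-0.0066 -0.0044 -0.3533]
```

>>> {"name": "carry_out", "arguments": {"targets": [[[0, 0, 0], [0.06, -0.051, 0], 1], [[0, 0, 0], [0.06, -0.051, 0], 1], [[0, 0, 0], [0.06, -0.051, 0], 1], [[0, 0, 0], [0.06, -0.051, 0], 1], [[0, 0, 0], [0.06, -0.051, 0], 1], [[0, 0, 0], [0.06, -0.051, 0], 1], [[0, 0, 0], [0.06, -0.051, 0], 1]]}}

```text
clock: 1.35
tool_pos: [465.9, -217.1, 483.4]
tcp_rot: [0.975, 0.224, -0.001, -0.007]
force: [0.5, 0.8, 0.6]
grip_width: 85.3
```

```bash
python3 to.py 552.2 -1 320 90
```

```text
clk 1.35 pos [ 465.9 -217.1  483.4] psi 25.9 F [0.5 0.8 0.6] w 85.3 q [-0.49 -0.1   1.67  0.01  1.58  0.63]
shift [ 0.2291 -0.206   0.221 ] turn [-0.0037 -0.0028 -0.3561]
```

>>> {"name": "carry_out", "arguments": {"targets": [[[0, 0, 0], [0.06, -0.055, 0.03], 0.6], [[0, 0, 0], [0.06, -0.055, 0.03], 0.6], [[0, 0, 0], [0.06, -0.055, 0.03], 0.6], [[0, 0, -0.055], [0.01, -0.01, 0.03], 0.6], [[0, 0, -0.055], [0, 0, 0.03], 0.6], [[0, 0, -0.055], [0, 0, 0.03], 0.6], [[0, 0, -0.055], [0, 0, 0.02], 0.6], [[0, 0, -0.055], [0, 0, 0], 0.6], [[0, 0, -0.055], [0, 0, 0], 0.6], [[0, 0, -0.02], [0, 0, 0], 0.6]]}}

```text
clock: 2.6
tool_pos: [530.9, -34.2, 329.1]
tcp_rot: [0.698, 0.716, 0.0, -0.01]
force: [-0.3, -0.5, -0.2]
grip_width: 51.3
```

```bash
python3 to.py 552.2 -1 300 90
```

```text
clk 2.60 pos [530.9 -34.2 329.1] psi 91.5 F [-0.3 -0.5 -0.2] w 51.3 q [-0.12 -0.02  1.87  0.01  1.3  -0.15]
shift [0.0429 0.03   0.039 ] turn [-0.0043 -0.0044  0.0085]
```

>>> {"name": "carry_out", "arguments": {"targets": [[[-0.004, -0.004, 0.008], [0.043, 0.03, 0.02], 0.6], [[0, 0, 0], [0.005, 0.003, 0.02], 0.6], [[0, 0, 0], [0, 0, 0], 0.6]]}}

```text
clock: 2.98
tool_pos: [554.1, 2.8, 297.1]
tcp_rot: [0.707, 0.707, -0.001, -0.001]
force: [0.4, -0.5, -0.4]
grip_width: 51.3
```

```bash
python3 to.py 552.2 -1 253 90; python3 - <<'E'
from bench import snapshot
import cv2, numpy as np
for n in ("wrist","top"):
    s=snapshot(n); cv2.imwrite(f"pics/{n}1.png",s["pixels"][:,:,::-1]); np.savez(f"{n}1.npz",**s)
E
```

```text
clk 2.98 pos [554.1   2.8 297.1] psi 90.1 F [ 0.4 -0.5 -0.4] w 51.3 q [-0.04  0.04  1.87  0.    1.23 -0.04]
shift [-0.0051 -0.0024  0.0588] turn [-0.001  -0.0001  0.0003]
```

View pics/wrist1.png

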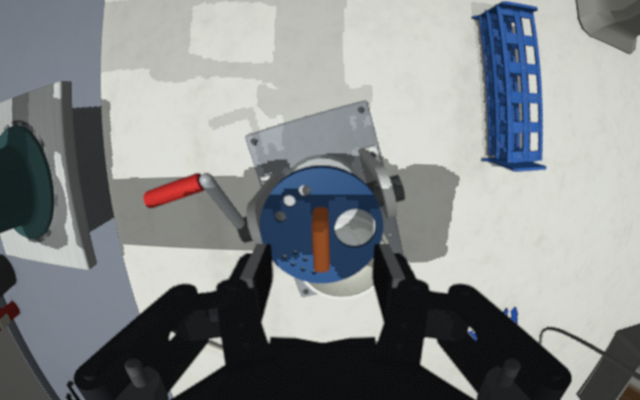

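>>> {"name": "carry_out", "arguments": {"targets": [[[0, 0, 0], [-0.005, -0.002, 0.03], 0.6], [[0, 0, 0], [0, 0, 0.028], 0.6], [[0, 0, 0], [0, 0, 0], 0.6]]}}

```text
clock: 3.45
tool_pos: [554.0, -3.5, 257.6]
tcp_rot: [0.708, 0.707, 0.001, 0.002]
force: [0.0, 0.4, 1.3]
grip_width: 51.0
```

```bash
python3 to.py 552.2 -1 252 90
```

```text
clk 3.45 pos [554.   -3.5 257.6] psi 89.9 F [0.  0.4 1.3] w 51.0 q [-0.05  0.07  1.92 -0.    1.15 -0.05]
shift [ 0.0033 -0.0025  0.0074] turn [ 0.0014  0.0002 -0.0005]
```

>>> {"name": "carry_out", "arguments": {"targets": [[[0, 0, 0], [0.003, -0.0025, 0.007], 0.6], [[0, 0, 0], [0, 0, 0], 0.6], [[0, 0, 0], [0, 0, 0], 0.15], [[0, 0, 0], [0, 0, 0], 0], [[0, 0, 0], [0, 0, 0], 0], [[0, 0, 0], [0, 0, 0], 0]]}}

```text
clock: 4.2
tool_pos: [552.5, -1.9, 256.1]
tcp_rot: [0.708, 0.706, 0.002, 0.003]
force: [-0.7, -0.5, -0.4]
grip_width: 9.4
```

```bash
python3 to.py 552.2 -1 252 16
```

```text
clk 4.20 pos [552.5  -1.9 256.1] psi 89.9 F [-0.7 -0.5 -0.4] w 9.4 q [-0.05  0.07  1.92 -0.    1.14 -0.05]
shift [ 0.0012 -0.0005  0.0054] turn [ 0.0022 -0.0012  0.4104]
```

>>> {"name": "carry_out", "arguments": {"targets": [[[0, 0, 0.035], [0, 0, 0], 0], [[0, 0, 0.035], [0, 0, 0], 0], [[0, 0, 0.035], [0, 0, 0], 0], [[0, 0, 0.035], [0, 0, 0], 0]]}}

```text
clock: 4.7
tool_pos: [552.6, -1.9, 256.1]
tcp_rot: [0.848, 0.529, 0.003, 0.003]
force: [-2.2, -0.4, 1.5]
grip_width: 9.6
```

```bash
python3 to.py 552.5 -1 256 16
```

```text
clk 4.70 pos [552.6  -1.9 256.1] psi 63.9 F [-2.2 -0.4  1.5] w 9.6 q [-0.05  0.07  1.92 -0.    1.14  0.41]
shift [ 0.001  -0.0007  0.0001] turn [ 0.0019 -0.0016  0.2661]
```

>>> {"name": "carry_out", "arguments": {"targets": [[[0, 0, 0.04], [0, 0, 0], 0], [[0, 0, 0.04], [0, 0, 0], 0], [[0, 0, 0.04], [0, 0, 0], 0], [[0, 0, 0.04], [0, 0, 0], 0], [[0, 0, 0.04], [0, 0, 0], 0], [[0, 0, 0.04], [0, 0, 0], 0], [[0, 0, 0.02], [0, 0, 0], 0], [[0, 0, 0], [0, 0, 0], 0]]}}

```text
clock: 5.7
tool_pos: [552.8, -2.1, 256.1]
tcp_rot: [0.991, 0.136, 0.003, 0.002]
force: [-2.3, 0.4, 1.4]
grip_width: 9.3
```

```bash
python3 to.py 552.5 -1 256 16
```

```text
clk 5.70 pos [552.8  -2.1 256.1] psi 15.6 F [-2.3  0.4  1.4] w 9.3 q [-0.05  0.07  1.92 -0.    1.15  1.25]
shift [ 0.     -0.0015  0.0001] turn [ 0.0013 -0.0019 -0.0023]
```

>>> {"name": "carry_out", "arguments": {"targets": [[[0, 0, 0], [0, 0, 0], 0.3], [[0, 0, 0], [0, 0, 0], 0.6], [[0, 0, 0], [0, 0, 0], 0.6], [[0, 0, 0], [0, 0, -0.03], 0.6], [[0, 0, 0], [0, 0, -0.06], 0.6], [[0, 0, 0], [0, 0, -0.06], 0.6], [[0, 0, 0], [0, 0, 0], 0.6]]}}

```text
clock: 6.58
tool_pos: [552.8, -1.6, 370.9]
tcp_rot: [0.991, 0.137, 0.004, 0.002]
force: [-1.0, 0.2, -0.0]
grip_width: 51.6
```

```bash
python3 to.py 552.2 -1 253 16; python3 - <<'E'
from bench import snapshot
import cv2, numpy as np
for n in ("wrist","top","scene"):
    s=snapshot(n); cv2.imwrite(f"pics/{n}2.png",s["pixels"][:,:,::-1]); np.savez(f"{n}2.npz",**s)
    if n=="wrist": cv2.imwrite("pics/wz2.png",cv2.resize(s["pixels"][130:330,200:440,::-1],None,fx=3,fy=3,interpolation=cv2.INTER_CUBIC))
E
```

```text
clk 6.58 pos [552.8  -1.6 370.9] psi 15.8 F [-1.   0.2 -0. ] w 51.6 q [-0.05 -0.01  1.79 -0.    1.35  1.25]
shift [-0.0018 -0.0017  0.1572] turn [ 0.0014 -0.0026 -0.0013]
```

View pics/wz2.png

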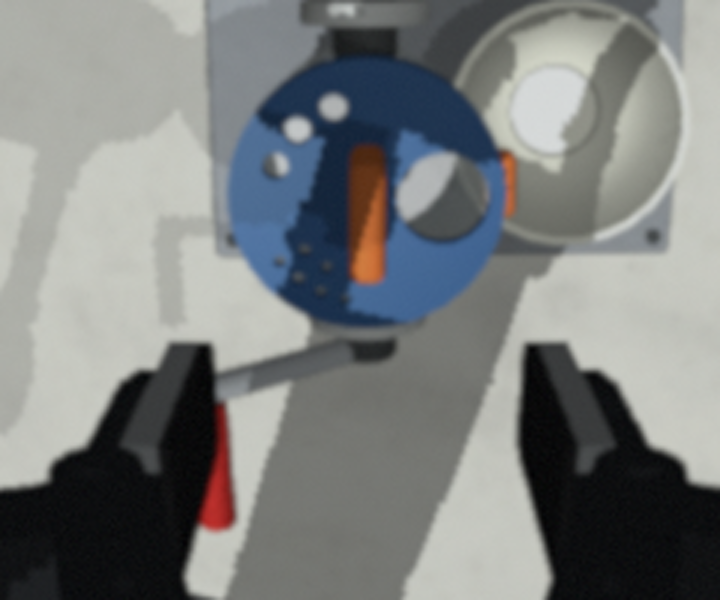

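View pics/scene2.png

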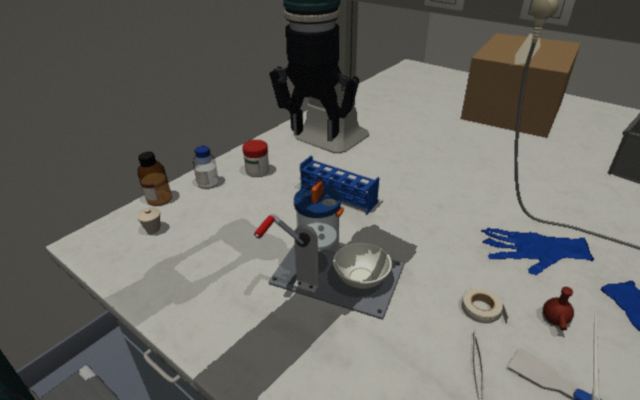

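```bash
python3 - <<'E'
from h import *
s=load("wrist2.npz")
def fz(u,v,z):
    x=u-float(s["cx"]);y=v-float(s["cy"]);r=np.hypot(x,y);th=r/f(s)
    d=np.array([x/r*np.sin(th),y/r*np.sin(th),np.cos(th)]); d=s["T"][:3,:3]@d;o=s["T"][:3,3]
    return o+d*(z-o[2])/d[2]
Z=lambda u,v:(u/3+200,v/3+130)
print(s["T"].round(2).tolist(),s["fovy"])
m=mask(s,(100,110,20),(125,255,255)); l=comps(m)[1]; i=l[int(130+240/3),int(200+450/3)]
hull=cv2.convexHull(np.argwhere(l==i)[:,::-1].astype(np.float32))
W=np.array([fz(*q[0],174)[:2] for q in hull],np.float32); (cc,r)=cv2.minEnclosingCircle(W); print("cap",cc,r)
cap=np.array(cc)
# hole contour
mm=((l==i)*255).astype(np.uint8); cs,h=cv2.findContours(mm,cv2.RETR_CCOMP,cv2.CHAIN_APPROX_NONE)
for c in cs:
  if len(c)>25 and cv2.contourArea(c)<2000:
    w=np.array([fz(*q[0],174)[:2] for q in c],np.float32); e=cv2.fitEllipse(w); d=np.array(e[0])-cap
    print("hole?",e[0],e[1],np.linalg.norm(d),"dir",np.degrees(np.arctan2(d[1],d[0])))
for nm,a,b,z in (("hole manual",(442,197),(366,191),174),("baseedge",(668,250),(217,253),8),("axle",(370,345),(365,40),128),):
  d=(fz(*Z(*a),z)-fz(*Z(*b),z)); print(nm,d.round(1),np.degrees(np.arctan2(d[1],d[0])))
d=fz(*Z(509,184),155)[:2]-cap; print("mark",d,np.degrees(np.arctan2(d[1],d[0])))
d=fz(*Z(368,148),204)-fz(*Z(367,280),204); print("bar",d,np.degrees(np.arctan2(d[1],d[0])))
om=mask(s,(3,120,40),(20,255,255)); C,ll=comps(om,20)
for i,st,ce in C:
  if 300<ce[0]<345:
    w=np.array([fz(q[1],q[0],200)[:2] for q in np.argwhere(ll==i)],np.float32); print("barrect",cv2.minAreaRect(w), cv2.fitLine(w,cv2.DIST_L2,0,.01,.01).ravel())
E
```

```text
[[0.27, -0.93, -0.27, 622.85], [-0.96, -0.26, -0.08, 18.03], [0.0, 0.28, -0.96, 442.53], [0.0, 0.0, 0.0, 1.0]] 65.70646984690485
cap (554.4698486328125, -2.1615519523620605) 42.362552642822266
hole? (560.1646728515625, -23.90511131286621) (28.88967514038086, 30.590578079223633) 22.476952563597877 dir -75.32340346990887
hole? (556.1469116210938, 26.278547286987305) (9.938135147094727, 11.020999908447266) 28.48950306710707 dir 86.62527590706858
hole? (547.6508178710938, -3.9371683597564697) (15.64880084991455, 54.137332916259766) 7.046417114780732 dir -165.40478461573008
hole? (568.003173828125, 23.101736068725586) (10.830411911010742, 11.54086971282959) 28.659808311963825 dir 61.82243039856863
hole? (577.3607788085938, 14.653182029724121) (10.821586608886719, 11.437037467956543) 28.40299215225073 dir 36.299470141712185
hole manual [  4.4 -22.5   0. ] -78.97817949735213
baseedge [  62.6 -219.8    0. ] -74.10390159486445
axle [-107.  -32.    0.] -163.36872490344663
mark [ 10.61925616 -44.84945585] -76.67907767017131
bar [ 3.54992045e+01  9.71617302e+00 -2.84217094e-14] 15.30704179711541
barrect ((555.5, -2.134998321533203), (37.4158821105957, 8.9551362991333), 15.44149112701416) [ 9.6406734e-01  2.6565808e-01  5.5577368e+02 -1.7334570e+00]
```

```bash
python3 to.py 433 63 232 16
```

```text
clk 6.72 pos [550.4  -1.5 364.9] psi 15.8 F [ 0.5 -0.6  0.2] w 51.4 q [-0.05 -0.    1.79 -0.    1.35  1.25]
shift [-0.127  -0.1255  0.1773] turn [ 0.0003  0.0006 -0.0013]
```

>>> {"name": "carry_out", "arguments": {"targets": [[[0, 0, 0], [-0.065, -0.065, 0], 0], [[0, 0, 0], [-0.065, -0.065, 0], 0], [[0, 0, 0], [0, 0, 0], 0]]}}

```text
clock: 7.1
tool_pos: [436.2, 60.8, 357.2]
tcp_rot: [0.991, 0.136, -0.008, -0.0]
force: [0.3, 0.3, 0.8]
grip_width: 0.4
```

```bash
python3 to.py 433 63 232 16
```

```text
clk 7.10 pos [436.2  60.8 357.2] psi 15.7 F [0.3 0.3 0.8] w 0.4 q [ 0.08 -0.22  2.   -0.    1.38  1.38]
shift [-0.0009 -0.0035  0.167 ] turn [-0.0009  0.0048 -0.0018]
```

>>> {"name": "carry_out", "arguments": {"targets": [[[0, 0.005, 0], [-0.001, -0.006, 0.055], 0], [[0, 0, 0], [0, 0, 0.055], 0], [[0, 0, 0], [0, 0, 0.04], 0], [[0, 0, 0], [0, 0, 0], 0]]}}

```text
clock: 7.6
tool_pos: [433.3, 64.3, 237.7]
tcp_rot: [0.991, 0.137, -0.002, -0.001]
force: [0.2, -0.6, -0.2]
grip_width: -0.2
```

```bash
python3 to.py 433 63 231 16; python3 - <<'E'
from bench import snapshot
import cv2, numpy as np
s=snapshot("scene"); cv2.imwrite("pics/s3.png",cv2.resize(s["pixels"][100:320,180:440,::-1],None,fx=2.7,fy=2.7,interpolation=cv2.INTER_CUBIC))
E
```

```text
clk 7.60 pos [433.3  64.3 237.7] psi 15.8 F [ 0.2 -0.6 -0.2] w -0.2 q [ 0.09 -0.14  2.16  0.    1.13  1.38]
shift [-0.0009  0.0015  0.0089] turn [-0.0007  0.0009 -0.0014]
```

View pics/s3.png

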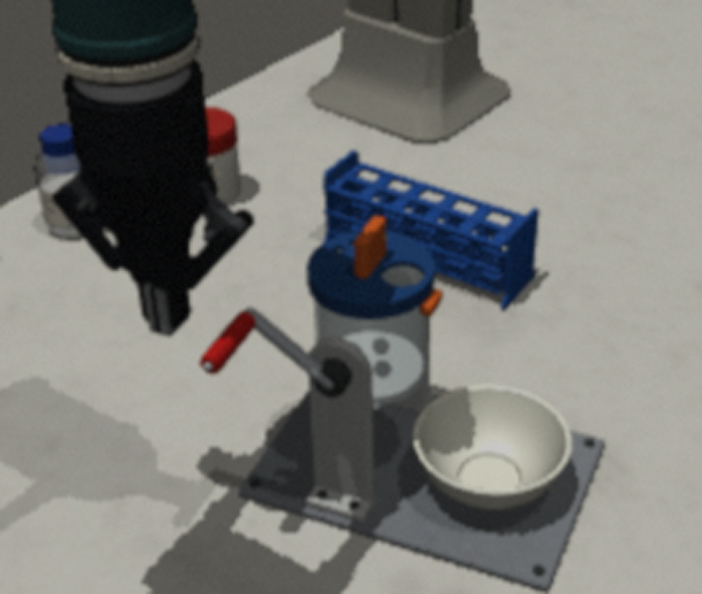

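>>> {"name": "carry_out", "arguments": {"targets": [[[0, 0, 0], [-0.006, -0.02, -0.045], 0], [[0, 0, -0.055], [0, 0, 0], 0], [[0, 0, -0.055], [0, 0, 0], 0], [[0, 0, -0.055], [0, 0, 0], 0], [[0, 0, -0.055], [0, 0, 0], 0], [[0, 0, -0.055], [0, 0, 0], 0], [[0, 0, -0.055], [0, 0, 0], 0], [[0, 0, -0.055], [0, 0, 0], 0], [[0, 0, -0.055], [0, 0, 0], 0], [[0, 0, -0.055], [0, 0, 0], 0], [[0, 0, -0.015], [0, 0, 0], 0]]}}

```text
clock: 9.02
tool_pos: [439.8, 76.7, 294.6]
tcp_rot: [0.57, 0.822, 0.01, 0.012]
force: [0.5, -0.8, -0.4]
grip_width: 0.2
```

```bash
python3 to.py 430 62 232 106
```

```text
clk 9.03 pos [439.8  76.7 294.6] psi 110.5 F [ 0.5 -0.8 -0.4] w 0.2 q [ 0.12 -0.19  2.09  0.    1.21 -0.24]
shift [-0.0132 -0.0216  0.083 ] turn [0.0096 0.0019 0.025 ]
```

>>> {"name": "carry_out", "arguments": {"targets": [[[0.01, 0.002, 0.025], [-0.013, -0.022, 0.03], 0], [[0, 0, 0], [0, 0, 0.03], 0], [[0, 0, 0], [0, 0, 0.02], 0], [[0, 0, 0], [0, 0, 0], 0]]}}

```text
clock: 9.52
tool_pos: [433.9, 61.2, 240.1]
tcp_rot: [0.603, 0.798, 0.003, 0.004]
force: [0.2, -0.0, -0.4]
grip_width: -0.3
```

```bash
python3 to.py 430 62 231 106
```

```text
clk 9.53 pos [433.9  61.2 240.1] psi 105.9 F [ 0.2 -0.  -0.4] w -0.3 q [ 0.08 -0.15  2.16 -0.    1.12 -0.19]
shift [ 0.0025 -0.0048  0.012 ] turn [ 0.0033  0.0008 -0.0008]
```

>>> {"name": "carry_out", "arguments": {"targets": [[[0.003, 0, 0], [0, -0.005, 0.014], 0], [[0, 0, 0], [0, 0, 0], 0], [[0, 0, 0], [-0.015, 0, 0], 0], [[0, 0, 0], [-0.015, 0, 0], 0], [[0, 0, 0], [-0.015, 0, 0], 0], [[0, 0, 0], [-0.015, 0, 0], 0]]}}

```text
clock: 10.28
tool_pos: [444.6, 15.6, 231.7]
tcp_rot: [0.602, 0.798, 0.002, 0.002]
force: [-0.6, 4.2, 0.1]
grip_width: 0.3
```

```bash
python3 to.py 467 -64 231 106; python3 - <<'E'
from bench import snapshot
import cv2, numpy as np
s=snapshot("scene"); cv2.imwrite("pics/s4.png",cv2.resize(s["pixels"][100:320,180:440,::-1],None,fx=2.7,fy=2.7,interpolation=cv2.INTER_CUBIC))
E
```

```text
clk 10.28 pos [444.6  15.6 231.7] psi 105.9 F [-0.6  4.2  0.1] w 0.3 q [-0.02 -0.12  2.16  0.    1.11 -0.3 ]
shift [-0.1103 -0.0004  0.001 ] turn [ 0.0014  0.0003 -0.0004]
```

View pics/s4.png

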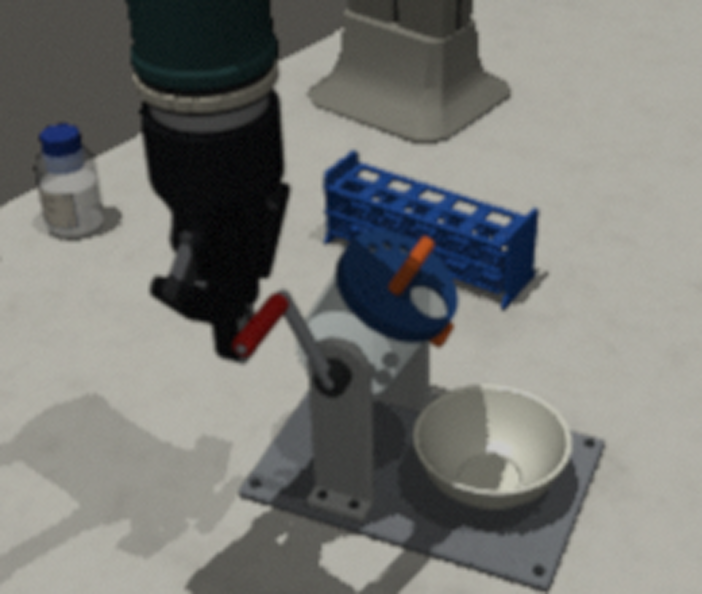

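>>> {"name": "carry_out", "arguments": {"targets": [[[0, 0, 0], [-0.015, 0, 0], 0], [[0, 0, 0], [-0.015, 0, 0], 0], [[0, 0, 0], [-0.015, 0, 0], 0], [[0, 0, 0], [-0.015, 0, 0], 0], [[0, 0, 0], [-0.015, 0, 0], 0]]}}

```text
clock: 10.95
tool_pos: [461.6, -43.3, 231.9]
tcp_rot: [0.602, 0.798, 0.001, 0.002]
force: [0.3, 4.0, -0.9]
grip_width: -0.2
```

```bash
python3 to.py 467 -64 231 106; python3 - <<'E'
from bench import snapshot
import cv2, numpy as np
s=snapshot("scene"); cv2.imwrite("pics/s5.png",cv2.resize(s["pixels"][100:320,180:440,::-1],None,fx=2.7,fy=2.7,interpolation=cv2.INTER_CUBIC))
E
```

```text
clk 10.95 pos [461.6 -43.3 231.9] psi 105.9 F [ 0.3  4.  -0.9] w -0.2 q [-0.15 -0.09  2.12 -0.    1.1  -0.42]
shift [-0.0285 -0.0006  0.0013] turn [ 0.0016  0.0008 -0.0005]
```

View pics/s5.png

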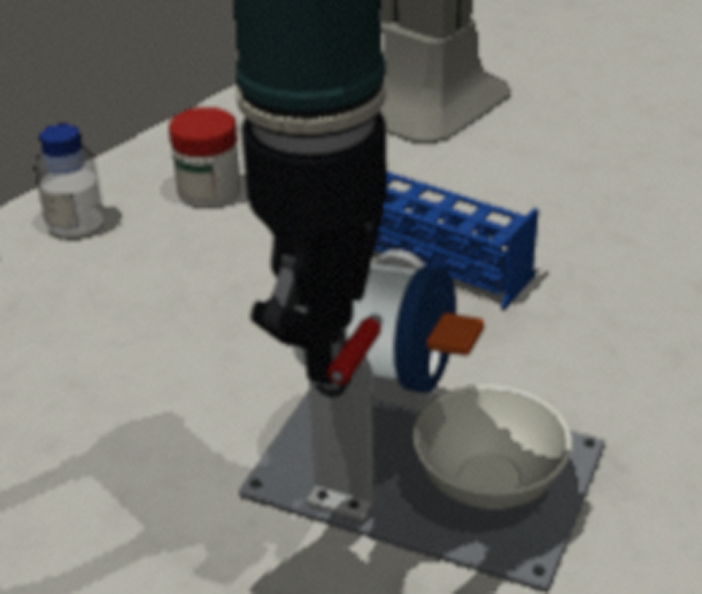

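Jar near horizontal. The force is 4 N, so I'll continue in smaller steps to the stop.

>>> {"name": "carry_out", "arguments": {"targets": [[[0, 0, 0], [-0.012, 0, 0], 0], [[0, 0, 0], [-0.01, 0, 0], 0], [[0, 0, 0], [-0.006, 0, 0], 0]]}}

```text
clock: 11.38
tool_pos: [467.7, -64.7, 231.7]
tcp_rot: [0.603, 0.798, 0.002, 0.001]
force: [-1.0, 15.5, 0.3]
grip_width: -0.0
```

```bash
python3 to.py 467 -64 231 106
```

```text
clk 11.38 pos [467.7 -64.7 231.7] psi 105.9 F [-1.  15.5  0.3] w -0.0 q [-0.19 -0.07  2.11  0.    1.1  -0.47]
shift [ 0.0012 -0.0006  0.0009] turn [ 0.0015 -0.     -0.0008]
```

>>> {"name": "carry_out", "arguments": {"targets": [[[0, 0, 0], [-0.005, 0, 0], 0], [[0, 0, 0], [0, 0, 0], 0], [[0, 0, 0], [0, 0, 0], 0], [[0, 0, 0], [0, 0, 0], 0], [[0, 0, 0], [0, 0, 0], 0], [[0, 0, 0], [0.02, 0, 0], 0], [[0, 0, 0], [0.05, 0, 0], 0], [[0, 0, 0], [0.05, 0, 0], 0], [[0, 0, 0], [0.05, 0, 0], 0], [[0, 0, 0], [0, 0, -0.06], 0], [[0, 0, 0], [0, 0, -0.06], 0]]}}

```text
clock: 12.75
tool_pos: [428.6, 60.5, 320.3]
tcp_rot: [0.603, 0.797, -0.0, -0.003]
force: [1.4, 1.1, -0.1]
grip_width: -0.0
```

```bash
python3 to.py 467 -64 231 106; python3 - <<'E'
from bench import snapshot
import cv2, numpy as np
s=snapshot("scene"); cv2.imwrite("pics/s6.png",cv2.resize(s["pixels"][170:320,240:420,::-1],None,fx=4.4,fy=4,interpolation=cv2.INTER_CUBIC)); np.savez("scene6.npz",**s)
s=snapshot("top"); cv2.imwrite("pics/t6.png",cv2.resize(s["pixels"][150:280,290:430,::-1],None,fx=4.4,fy=4.4,interpolation=cv2.INTER_CUBIC)); np.savez("top6.npz",**s)
E
```

```text
clk 12.75 pos [428.6  60.5 320.3] psi 105.8 F [ 1.4  1.1 -0.1] w -0.0 q [ 0.08 -0.22  2.07  0.    1.3  -0.2 ]
shift [-0.1742  0.0046  0.1183] turn [-0.0012 -0.0014 -0.0012]
```

View pics/s6.png

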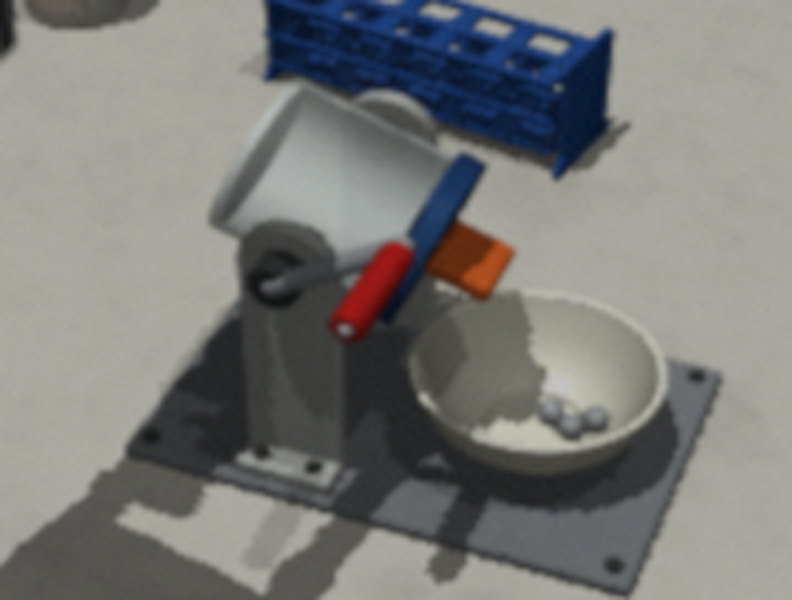

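View pics/t6.png

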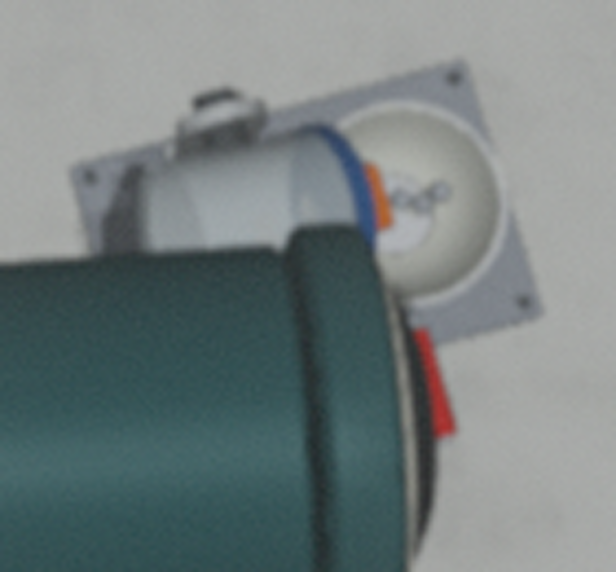

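```bash
python3 - <<'E'
from h import *
a=load("top6.npz");b=load("scene6.npz")
ends=[two(a,(290+u/4.4,150+v/4.4),b,(240+x/4.4,170+y/4)) for (u,v),(x,y) in (((420,332),(400,252)),((446,432),(350,325)))]
print(ends)
m=(ends[0][0]+ends[1][0])/2-np.array([552.5,-1.3,128]); print("stand x,y,z",m@[.961,.276,0],m@[-.276,.961,0],m[2])
e=np.load("top0.npz")
Z0=onz(dict(e),295+384/4.4,155+181/4.4,53);Z6=onz(a,290+407/4.4,150+203/4.4,53);print("bowl",Z0,Z6)
E
```

```text
[(array([497.44973353, -76.80816099, 168.39844957]), np.float64(0.22713155141113092)), (array([452.85274687, -88.39616421, 166.8685907 ]), np.float64(1.2648917554974652))]
stand x,y,z -96.77155504218943 -56.78312055206921 39.6335201371829
bowl [576.61918174 -89.0394968   53.        ] [576.62493857 -89.5657867   53.        ]
```

Handle at (−97, −57, +40), against the expected (−97, −54, +38), so the jar is at its stop. The bowl hasn't moved.

```bash
python3 -c "
from bench import ctrl
print(ctrl.hand_in())"
```

```text
the job is handed in; nothing more can be done
None
```

The jar is tipped to its stop, all three balls are in the bowl, and the job is handed in at about 12.8 s of the 45 s allowed.

I gripped the orange bar and turned the cap about 74° clockwise while the jar stood upright. Then I pushed the red handle over with closed fingers until the jar stopped, and backed clear. The force at the stop read about 15 N.

**Last checks:**
- **Cap:** after the turn and before tipping, the hole pointed to −75.3° in the world frame. The stand's pour direction came out at −74.1° from the base edge, −73.4° from the pivot axle and −76.7° from the orange mark. These references disagree by about 3°, so the hole is within about 2° of each. I did not measure the cap again after the jar tipped.
- **Jar:** the handle ended at (−97, −57, +40) mm from the pivot. The expected stop position is (−97, −54, +38) mm, so it agrees within about 3 mm.
- **Balls and bowl:** three balls are visible in the bowl in both camera views. The bowl moved less than 1 mm.
- **Robot:** the arm was touching nothing at the end.

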